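# Trip the hidden latch of a reference-lens drawer with a screwdriver

## Robot

A 6-joint arm with a two-finger parallel gripper is mounted at the origin on a cart in front of the work surface, level with it; the furniture and walls round the work are solid. World frame = base frame: x ahead of the robot, y to its left, z up, the work surface at z = 0. Lengths are in m, angles in rad, forces in N, time in s.
With the tool pointing down it reaches from about 0.425 to 0.95 m from the base axis. Payload 3.5 kg.
Tool frame: the origin (TCP) lies at the very end of the fingers, on their centre line; the grasp point (between the pads) lies 19 mm behind it (ctrl.grip_point_offset is the distance from the TCP to the grasp point, in m); z points along the fingers, y is the line along which they close (so a half turn about z gives the same grasp; the last joint's range is limited). The gripper opens to 85 mm and grips with 20 to 120 N. Pads are 22 mm wide; open, the fingers measure 114 mm over their backs; the gripper's body (76 mm by 85 mm) begins 54 mm behind the grasp point. The pads swing forward as they close: fully open they stand 13 mm farther back than shut.
Start: joints at [1.157, 0.286, 1.577, -0, 1.279, -0.15], TCP at [0.176, 0.652, 0.231] pointing down, gripper open.
Joint ranges: [-2.77, 2.77], [-0.9, 2.22], [0.21, 2.48], [-1.53, 4.67], [0.24, 2.81], [-2.84, 2.84]. Speed limits (rad/s): [2.79, 2.79, 3.14, 3.14, 3.14, 3.14].

## Interface

Orientations are given as a unit quaternion [x, y, z, w].
In Python, from plant import ctrl gives the robot as it stands. The module is installed in compiled form; this text tells all that it offers.
- The arm moves only by the shell command python3 -m pendant 'ROWS' [OPENING] [FORCE]. ROWS is JSON, a list of rows, each an object of numbers: "dx", "dy", "dz": the shift along the tool's x, y, z in cm; "twist": the turn about the tool's z in degrees. A call has 1 to 10 rows; each row is the pose to reach, as a shift and turn from the pose commanded when the call began, along the tool's axes at that moment; what a row does not reach only later rows make up. A row lasts 1/8 s, in which the tool goes at most 62.5 mm and 10.7 degrees, less where a joint would pass 70% of its speed; a pose out of reach is approached as far as the arm can. A call with a gripper value outside its range is refused whole. OPENING is the opening in per cent of the stroke, from 0 (shut) to 100 (fully open), set as the call begins (- or left out, the last holds). The fingers move at their own pace and stop on an object; FORCE is the grip in N (left out, the last holds). Time passes only in rows, so rows that repeat a pose let the fingers close. It gives the time, the measured TCP pose, the force, the opening and the grip force at its end, in the units of the state.
- ctrl.get_state(): the state, without advancing time (a new reading comes with each control period).
- ctrl.read_camera(name): name is "side" or "top"; returns a dict with "img" (384x512x3 uint8, red, green, blue), "depth" (384x512 float32, m along the optical axis (not along the pixel's ray), 0 where there is no reading), "camera_matrix" (3x3 intrinsics, pixels), "distortion" ([k1, k2, p1, p2, k3] as OpenCV has them; the pictures are not rectified), "xyz" and "rotation" of the camera in the world. Camera axes: x right, y up, looking along -z (the intrinsics and any distortion apply to the point x, -y, -z); pixel columns grow to the right and rows downward; lengths in m; the calibration is good to about 2 mm. A picture is of the moment at which its call begins.
- ctrl.sign_off(): hands the job in; it is judged then, once.
The state is a dict: "time": time; "qpos": joint angles; "dq": joint speeds; "joint_efforts": joint torques, N m; "eef_pos": TCP position; "tcp_rot": TCP orientation; "contact_force": force on the tool from outside, world axes, zero at the start; "wrist_torque": the same for the moment, N m; "opening": opening from 0.0 (shut) to 1.0 (fully open); "finger_force": force on a finger pad.
Only numpy, scipy, OpenCV 4.12 (cv2) and the standard library are available. Lean on these libraries where they do the work, as an engineer would, in place of code of your own. Each camera call takes 0.05 s, during which the arm holds its last target. There are 200 camera calls.

## Task

The blue drawer of the small grey reference-lens unit is locked by a spring latch hidden under the small hole in the unit's top. Take the blue screwdriver out of its stand, push its blade straight down through the hole and press the latch gently, by feel, until it gives and the drawer springs out a little; do not lean on it hard. Then put the blue screwdriver back upright, fully down in the same well of the stand, pull the drawer fully open by its black pull, and leave the red screwdriver and everything else where it is.

Things in the scene. Friction and masses are not known exactly. Their poses are not given: they have to be found in the camera images.
- unit: grey box, white top, 130 (x) x 116 (y) x 75 mm high, fixed to the worktop; origin under its centre. The drawer opens to its own -x. The hidden latch button under the hole starts to give at 3 N, frees the drawer after 5 mm of travel (about 6 N), stops dead after 6.5 mm (7 N). The blade must never push on the unit or latch with over 15 N: that damages it.
- service_hole (a point): centre of the mouth of the hole in the unit's top, level with the top face; axes as the unit's. Hole 7 mm wide in a 6 mm plate, 3.5 mm chamfer (mouth 14 mm wide), straight down. Below, out of sight, is the latch button, 20 mm square, centred under the hole, moving straight down. Its depth is not known beforehand: its top lies 9 to 29 mm below the top face, different each time.
- drawer (a joint): opening of the blue drawer in m: 0 shut and locked; 0.03 to 0.05 after the latch has let it spring out; 0.085 fully open (stop). It slides to the unit's -x, stays where it is left, and needs 1 to 3 N to pull.
- drawer_handle (a point): centre of the black pull on the drawer's front: upright tab 14 mm thick (unit's y), 28 mm long (x), 34 mm high (top 61 mm above the worktop), with a lip 20 mm wide and 6 mm thick centred 14 mm further out (-x); the drawer front is 14 mm from this point to +x. Axes as the unit's. Can be pinched across its thickness from above.
- stand: wooden stand 46 (x) x 100 (y) x 62 mm high, fixed to the worktop; origin under its centre. Two square wells at own y = +26 and -26 mm (x = 0): 12 mm wide for the upper 23 mm (2 mm chamfer at the mouth), then tapering to 6 mm wide 36 mm above the worktop and on down to the worktop. A screwdriver stands in its well with the tip on the worktop, leaning at most 3 degrees.
- blue_driver_mid (a point): centre of the handle of the blue jewellers screwdriver (loose, 20 g), on its axis. Own x axis points along the blade to the tip (down while in the stand). Handle 62 mm long, 10 mm thick, round, its upper 42 mm stand out of the stand; blade a round rod 3.2 mm thick, 42 mm long. The tip is 73.5 mm from this point along +x.
- blue_driver_tip (a point): tip of the blade of the blue screwdriver; axes as for the handle centre.
- red_driver_mid (a point): centre of the handle of the red jewellers screwdriver (same sort, handle 55 mm), a bystander in the other well of the same stand, 52 mm from the blue one; which well holds which differs.
- lens_packet: white lens packet 76 x 70 x 12 mm lying on the worktop, bystander; origin at the centre of its underside.
- pink_pad: pink note pad 50 x 50 x 9 mm lying on the worktop, bystander; origin at the centre of its underside.

How it is judged:
On the way, in this order (a step that is already met when the one before it is completed fails the run):
1. the latch is tripped with the blue screwdriver: the drawer springs out by more than 20 mm while the blade is pressed on the latch (value of joint drawer above 0.02 m and contact force between blue_driver and unit above 0.5 N and horizontal distance between blue_driver_tip and service_hole below 0.012 m), for 0.02 s.
2. the blue screwdriver is back in its well, upright, fully down and let go (distance of blue_driver_mid from where it was at the start of the episode below 0.008 m and angle between blue_driver_mid's own x axis and vertical above 2.94 rad and contact force between blue_driver and the fingers below 0.1 N), for 0.1 s.
At the end, for the whole second after the job is handed in: the drawer is fully open (more than 75 of its 85 mm) and the blue screwdriver stands upright (within 0.2 rad) and fully down in the well it came from (within 8 mm of its start) (value of joint drawer above 0.075 m and distance of blue_driver_mid from where it was at the start of the episode below 0.008 m and angle between blue_driver_mid's own x axis and vertical above 2.94 rad); the robot touches nothing.
It fails at once if the blue screwdriver is pushed against the unit or its latch with more than 15 N (contact force between blue_driver and unit above 15 N).
It fails at once if the red screwdriver is disturbed (moved by more than 15 mm) (distance of red_driver_mid from where it was at the start of the episode above 0.015 m).
It fails at once if the lens packet or the pink pad is moved by more than 20 mm (distance of any of lens_packet, pink_pad from where it was at the start of the episode above 0.02 m).
It also fails if it takes over 72 s, if anything falls off the work surface, if the arm or the gripper's body presses on something with over 40 N, if the wrist force passes 120 N, or if a joint passes its speed limit or range.

## Working session

There is one attempt and no reset: what is moved stays moved. The work goes in short steps, Python scripts to look and compute and a shell command to move; the robot and the scene stay as the last step left them, time stands still between calls to the robot, and variables do not carry over. Pictures are saved under pics/ and viewed, at most 10 in all, crops included, and the job is handed in when it is done.

```bash
mkdir -p pics
cat > h.py <<'E'
import numpy as np, cv2
from plant import ctrl
def look(name, png=None):
    c=ctrl.read_camera(name)
    if png: cv2.imwrite('pics/'+png, c['img'][:,:,::-1])
    np.savez('pics/%s.npz'%name, **{k:np.array(v) for k,v in c.items()})
    return c
def R_(c):
    r=np.array(c['rotation'],float)
    if r.shape==(3,3): return r
    from scipy.spatial.transform import Rotation as R
    return R.from_quat(r.ravel()).as_matrix()
def ray(c,uv):
    n=cv2.undistortPoints(np.array(uv,float).reshape(-1,1,2),np.array(c['camera_matrix']),np.array(c['distortion'],float)).reshape(-1,2)
    d=np.c_[n[:,0],-n[:,1],-np.ones(len(n))]
    return d@R_(c).T
def at_z(c,uv,z):
    d=ray(c,uv);o=np.array(c['xyz']);return o+d*((z-o[2])/d[:,2])[:,None]
def cloud(c,uv):
    uv=np.array(uv).reshape(-1,2);z=c['depth'][uv[:,1].astype(int),uv[:,0].astype(int)]
    return np.array(c['xyz'])+ray(c,uv)*z[:,None]
def proj(c,P):
    p=(np.array(P).reshape(-1,3)-np.array(c['xyz']))@R_(c); p=p*[1,-1,-1]
    return cv2.projectPoints(p,np.zeros(3),np.zeros(3),np.array(c['camera_matrix']),np.array(c['distortion'],float))[0].reshape(-1,2)
def load(name): return dict(np.load('pics/%s.npz'%name))
E
python3 - <<'E'
from h import *
for n in('side','top'):
    c=look(n,n+'1.png');print(n,c['xyz'],R_(c).round(3).tolist(),np.array(c['camera_matrix']).tolist())
print(ctrl.get_state(), ctrl.grip_point_offset)
E
```

```text
side [ 0.2716211  -0.84901083  0.39042453] [[0.952, 0.122, -0.281], [-0.306, 0.345, -0.887], [-0.012, 0.931, 0.366]] [[353.3666885357462, 0.0, 260.9684694485429], [0.0, 353.3666885357462, 187.92947610494585], [0.0, 0.0, 1.0]]
top [ 0.33151089 -0.07229073  0.95502062] [[0.097, 0.97, -0.221], [-0.995, 0.096, -0.018], [0.003, 0.222, 0.975]] [[382.73423549359194, 0.0, 254.91002911278574], [0.0, 382.73423549359194, 186.4133592476289], [0.0, 0.0, 1.0]]
{'time': 0.1, 'qpos': array([ 1.15699319e+00,  2.87135307e-01,  1.57803869e+00, -1.13223854e-05,
        1.27859944e+00, -1.50012786e-01]), 'dq': array([-8.04054967e-04, -1.33692407e-03, -1.25041943e-03, -4.65825592e-04,
        7.66536645e-05,  3.59471659e-04]), 'joint_efforts': array([ 6.49450212e-04, -4.07294190e+01, -2.93698937e+01, -1.36807571e-04,
        3.40931030e-03, -5.89791416e-07]), 'eef_pos': array([0.17574009, 0.65110241, 0.23004229]), 'tcp_rot': array([ 1.31511391e-01,  9.91314060e-01, -1.04885549e-03, -2.98128603e-04]), 'contact_force': array([ 0.27392603,  0.08908568, -0.9371013 ]), 'wrist_torque': array([ 4.60357012e-02,  1.49001571e-02, -6.37124312e-05]), 'finger_force': 0.0, 'opening': 0.9949168715637535} 0.0187
```

View pics/top1.png

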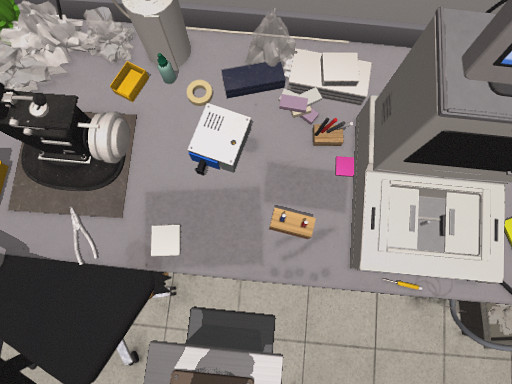

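View pics/side1.png

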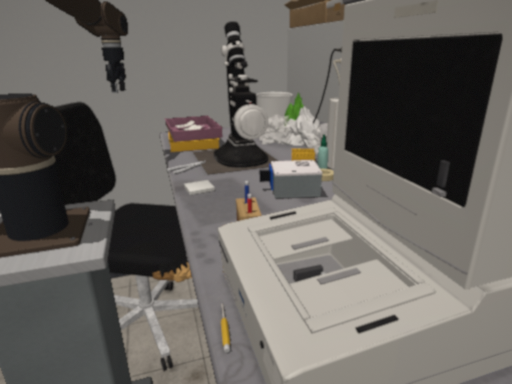

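The top view shows the unit at about (220,135), with its hole near (233,142) and pull near (201,169). The stand is at (292,222), with drivers at (283,216) and (305,222), the packet at (165,240) and the pad at (345,166). I'll zoom in on these.

Run:
```python
from h import *
t=load('top');s=load('side')
a=cv2.resize(t['img'][95:255,170:330],(640,640)[:2],interpolation=cv2.INTER_CUBIC)[:600]
cv2.imwrite('pics/topc.png',cv2.resize(t['img'][95:245,175:335],None,fx=4,fy=4,interpolation=cv2.INTER_CUBIC)[:,:,::-1])
cv2.imwrite('pics/sidec.png',cv2.resize(s['img'][145:230,220:340],None,fx=6,fy=6,interpolation=cv2.INTER_CUBIC)[:,:,::-1])
```

```text
(no output)
```

View pics/topc.png

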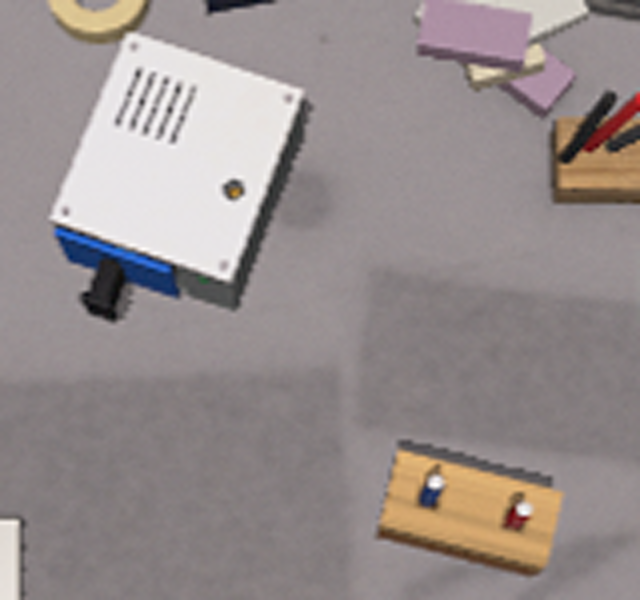

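View pics/sidec.png

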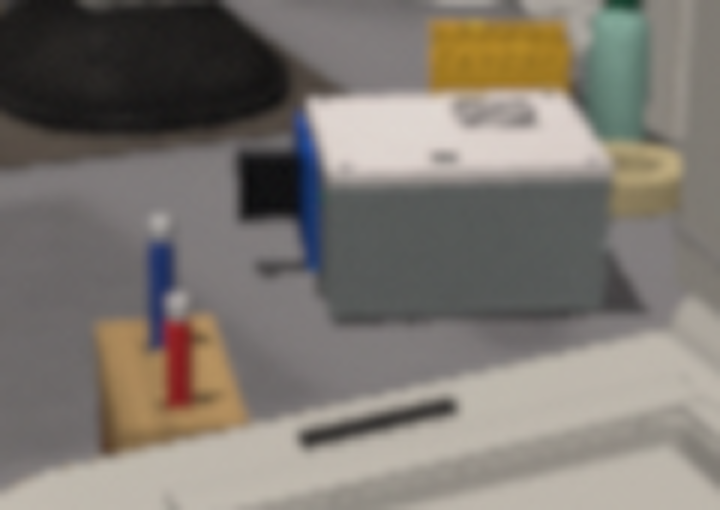

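The top crop shows the unit's top corners at (130,35), (303,95), (238,283) and (52,218), and the hole at (233,189). The blue cap is at (436,484), the red cap at (525,511) and the pull at about (105,290). In the side crop blue is the farther driver, with its cap at (160,215), and the hole is at (445,156).

Run:
```python
from h import *
t=load('top');s=load('side')
T=lambda p:[( x+.5)/4-.5+175 for x in p[:1]]+[(p[1]+.5)/4-.5+95]
S=lambda p:[(p[0]+.5)/6-.5+220,(p[1]+.5)/6-.5+145]
def show(n,c,ps,z): print(n,at_z(c,ps,z)[:,:2].round(4).tolist())
show('unit corners',t,[T(p) for p in[(130,35),(303,95),(236,280),(52,218)]],.075)
show('screws',t,[T(p) for p in[(134,47),(290,98),(223,265),(66,211)]],.075)
show('hole',t,[T((233,189))],.075); show('hole side',s,[S((445,157))],.075)
show('unit corners side',s,[S(p) for p in[(310,95),(572,93),(610,170),(325,182)]],.075)
show('blue cap',t,[T((436,482))],.1045);show('blue cap side',s,[S((160,215))],.1045)
show('red cap',t,[T((525,509))],.097);show('red cap side',s,[S((178,297))],.097)
show('stand',t,[T(p) for p in[(400,450),(563,490),(545,562),(380,528)]],.062)
show('pull',t,[T((108,272))],.061)
# depth-based: white top plane pixels
hsv=cv2.cvtColor(t['img'],cv2.COLOR_RGB2HSV)
m=(hsv[...,1]<30)&(hsv[...,2]>180); m[:95]=0;m[175:]=0;m[:,:180]=0;m[:,260:]=0
v,u=np.nonzero(m);P=cloud(t,np.c_[u,v]);print('ztop',np.median(P[:,2]))
r=cv2.minAreaRect(at_z(t,np.c_[u,v],.075)[:,:2].astype(np.float32)*1000);print(r)
print('rect side check',proj(s,[[*at_z(t,[T((233,189))],.075)[0,:2],.075]]))
```

```text
unit corners [[0.7299, 0.0832], [0.7006, -0.0279], [0.5789, 0.0001], [0.6067, 0.115]]
screws [[0.7221, 0.0797], [0.6978, -0.0201], [0.5874, 0.0089], [0.612, 0.1072]]
hole [[0.6357, 0.0082]]
hole side [[0.6393, 0.0103]]
unit corners side [[0.6131, 0.1239], [0.7387, 0.0818], [0.7024, -0.032], [0.5753, -0.0038]]
blue cap [[0.4647, -0.1267]]
blue cap side [[0.4732, -0.0977]]
red cap [[0.4554, -0.1784]]
red cap side [[0.4615, -0.1632]]
stand [[0.4883, -0.1067], [0.4739, -0.2043], [0.4306, -0.1965], [0.4411, -0.099]]
pull [[0.5803, 0.0793]]
ztop 0.07504825730316744
((655.3272705078125, 44.88387680053711), (117.21666717529297, 131.11097717285156), 75.9810791015625)
rect side check [[292.81290267 171.11281475]]
```

```bash
cat >> h.py <<'E'
from scipy.spatial.transform import Rotation as Rn
def delta(target, yaw_y=None):
    """tool-frame shift cm (and twist deg) from measured pose"""
    s=ctrl.get_state();R=Rn.from_quat(s['tcp_rot']).as_matrix()
    d=R.T@(np.array(target)-s['eef_pos'])*100
    o=[d.round(2).tolist()]
    if yaw_y is not None:
        y=np.degrees(np.arctan2(R[1,1],R[0,1])); o.append(round((y-yaw_y+180)%360-180,1))
    return o
E
python3 - <<'E'
from h import *
from scipy.optimize import least_squares
t=load('top');s=load('side')
v,u=np.mgrid[0:384:4,0:512:4];uv=np.c_[u.ravel(),v.ravel()]
P=cloud(t,uv);P=P[t['depth'][uv[:,1],uv[:,0]]>0]
for y0 in np.arange(-.3,.7,.1):
    print(round(y0,1),[round(float(P[(abs(P[:,0]-x0)<.05)&(abs(P[:,1]-y0)<.05),2].max(initial=-1)),2) for x0 in np.arange(.1,.85,.1)])
T=lambda p:[(p[0]+.5)/4-.5+175,(p[1]+.5)/4-.5+95]
S=lambda p:[(p[0]+.5)/6-.5+220,(p[1]+.5)/6-.5+145]
for a,b in[((436,482),(160,218)),((525,509),(178,300)),((233,189),(445,157))]:
    f=lambda X:np.r_[proj(t,X)[0]-T(a),proj(s,X)[0]-S(b)]
    r=least_squares(f,[.5,0,.1]);print(r.x.round(4),r.fun.round(1))
print(delta([.37,.32,.23],-7.3),delta([.462,-.126,.20]))
E
```

```text
-0.3 [-0.8, -0.8, 0.0, 0.12, 0.13, 0.6, 0.47, 0.15]
-0.2 [0.0, -0.71, 0.0, 0.07, 0.09, 0.0, 0.11, 0.09]
-0.1 [0.01, -0.01, 0.0, 0.06, 0.11, 0.0, 0.06, 0.06]
0.0 [0.01, -0.01, 0.0, 0.01, 0.0, 0.08, 0.08, 0.05]
0.1 [0.02, -0.01, 0.0, 0.02, 0.0, 0.08, 0.08, 0.05]
0.2 [0.0, -0.29, 0.01, 0.01, 0.19, 0.22, 0.0, 0.12]
0.3 [-0.28, -0.27, 0.01, 0.01, 0.22, 0.35, 0.04, 0.04]
0.4 [-0.27, -0.28, 0.01, 0.02, 0.07, 0.36, 0.01, 0.02]
0.5 [-0.27, -0.28, 0.0, 0.01, 0.07, 0.25, -1.0, 0.09]
0.6 [-0.27, -0.27, 0.0, 0.01, 0.04, 0.02, 0.05, 0.1]
[ 0.4643 -0.1263  0.1141] [ 0.1 -0.5 -0.5  0.1]
[ 0.4561 -0.1781  0.1021] [ 0.2 -0.6 -0.6  0.1]
[0.6367 0.0079 0.0756] [ 0.2 -0.5 -0.5  0.2]
[[-27.39, -26.9, 0.05], np.float64(82.2)] [[-47.9, -67.55, 3.13]]
```

```bash
python3 -m pendant '[{"dx":-3,"dy":-3,"twist":8},{"dx":-7,"dy":-7,"twist":17},{"dx":-11,"dy":-11,"twist":26},{"dx":-15,"dy":-15,"twist":35},{"dx":-19,"dy":-19,"twist":44},{"dx":-23,"dy":-23,"twist":53},{"dx":-26,"dy":-26,"twist":62},{"dx":-27.4,"dy":-27,"twist":72},{"dx":-27.4,"dy":-27,"twist":82},{"dx":-27.4,"dy":-27,"twist":82.2}]'
python3 -c "
from h import *
print(delta([.463,-.126,.16],-7.3),ctrl.get_state()['qpos'])"
```

```text
[[-48.0, -67.52, 7.13], np.float64(82.2)] [ 1.15699319e+00  2.87135307e-01  1.57803869e+00 -1.13223854e-05
  1.27859944e+00 -1.50012786e-01]$[0]: bad value
```

```bash
python3 -m pendant '[{"dx":-3.0,"dy":-3.0,"dz":0.0,"twist":8.0},{"dx":-7.0,"dy":-7.0,"dz":0.0,"twist":17.0},{"dx":-11.0,"dy":-11.0,"dz":0.0,"twist":26.0},{"dx":-15.0,"dy":-15.0,"dz":0.0,"twist":35.0},{"dx":-19.0,"dy":-19.0,"dz":0.0,"twist":44.0},{"dx":-23.0,"dy":-23.0,"dz":0.0,"twist":53.0},{"dx":-26.0,"dy":-26.0,"dz":0.0,"twist":62.0},{"dx":-27.4,"dy":-27.0,"dz":0.0,"twist":72.0},{"dx":-27.4,"dy":-27.0,"dz":0.0,"twist":82.0},{"dx":-27.4,"dy":-27.0,"dz":0.0,"twist":82.2}]'
python3 -c "
from h import *
print(delta([.463,-.126,.16],-7.3),ctrl.get_state()['qpos'])"
```

```text
time: 1.35
eef_pos: [0.37, 0.3191, 0.2309]
tcp_rot: [0.75, 0.661, -0.0, -0.0]
contact_force: [-0.2, 0.1, -0.8]
opening: 1.0
finger_force: 0.0
[[-42.98, 14.85, 7.1], np.float64(0.0)] [ 5.03716149e-01 -1.33271036e-01  2.02317372e+00  5.53697814e-05
  1.25248003e+00  6.30267548e-01]
```

```bash
python3 -m pendant '[{"dx":-6.0,"dy":2.0,"dz":0.0,"twist":0.0},{"dx":-11.5,"dy":4.0,"dz":1.0,"twist":0.0},{"dx":-17.0,"dy":6.0,"dz":2.0,"twist":0.0},{"dx":-22.5,"dy":8.0,"dz":3.0,"twist":0.0},{"dx":-28.0,"dy":9.5,"dz":4.0,"twist":0.0},{"dx":-33.0,"dy":11.5,"dz":5.0,"twist":0.0},{"dx":-38.0,"dy":13.0,"dz":6.0,"twist":0.0},{"dx":-43.0,"dy":14.8,"dz":7.0,"twist":0.0},{"dx":-43.0,"dy":14.8,"dz":7.0,"twist":0.0}]'
python3 - <<'E'
from h import *
c=look('side');print(delta([.463,-.126,.07],-7.3))
t=look('top')
a=cv2.resize(c['img'][130:220,210:310],None,fx=4,fy=4,interpolation=cv2.INTER_CUBIC)
b=cv2.resize(t['img'][160:250,240:340],None,fx=4,fy=4,interpolation=cv2.INTER_CUBIC)
cv2.imwrite('pics/over.png',np.hstack([a,b])[:,:,::-1])
E
```

```text
time: 2.48
eef_pos: [0.4621, -0.1282, 0.1604]
tcp_rot: [0.751, 0.66, -0.0, -0.001]
contact_force: [-0.0, 0.7, 0.1]
opening: 0.999
finger_force: 0.0
[[0.07, 0.12, 9.06], np.float64(-0.0)]
```

View pics/over.png

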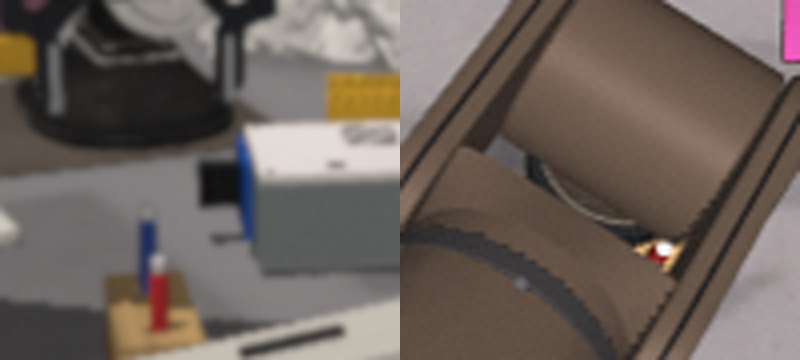

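The side view shows the fingers straddling the blue handle, at (55,80) and (230,75) with the handle at 148. I'll descend and grip.

```bash
python3 -m pendant '[{"dx":0.0,"dy":0.1,"dz":3.0,"twist":0.0},{"dx":0.0,"dy":0.1,"dz":6.0,"twist":0.0},{"dx":0.0,"dy":0.1,"dz":8.5,"twist":0.0},{"dx":0.0,"dy":0.1,"dz":9.0,"twist":0.0},{"dx":0.0,"dy":0.1,"dz":9.0,"twist":0.0}]'
python3 -m pendant '[{"dx":0.0,"dy":0.0,"dz":0.0,"twist":0.0},{"dx":0.0,"dy":0.0,"dz":0.0,"twist":0.0},{"dx":0.0,"dy":0.0,"dz":0.0,"twist":0.0},{"dx":0.0,"dy":0.0,"dz":0.0,"twist":0.0},{"dx":0.0,"dy":0.0,"dz":0.0,"twist":0.0},{"dx":0.0,"dy":0.0,"dz":0.0,"twist":0.0},{"dx":0.0,"dy":0.0,"dz":0.0,"twist":0.0},{"dx":0.0,"dy":0.0,"dz":0.0,"twist":0.0}]' 0 30
python3 -m pendant '[{"dx":0.0,"dy":0.0,"dz":0.0,"twist":0.0}]' - 60
```

```text
time: 3.2
eef_pos: [0.4634, -0.1251, 0.0719]
tcp_rot: [0.75, 0.661, 0.0, 0.0]
contact_force: [1.0, 0.4, -0.0]
opening: 0.997
finger_force: 0.0
time: 4.2
eef_pos: [0.4633, -0.126, 0.0715]
tcp_rot: [0.751, 0.661, 0.0, 0.0]
contact_force: [-0.3, -0.6, 1.4]
opening: 0.111
finger_force: 32.0
time: 4.32
eef_pos: [0.4633, -0.126, 0.0715]
tcp_rot: [0.751, 0.661, 0.0, 0.0]
contact_force: [-0.5, 0.2, 2.9]
opening: 0.099
finger_force: 58.4
```

```bash
python3 -m pendant '[{"dx":0.0,"dy":0.0,"dz":-1.0,"twist":0.0},{"dx":0.0,"dy":0.0,"dz":-3.0,"twist":0.0},{"dx":0.0,"dy":0.0,"dz":-6.0,"twist":0.0},{"dx":0.0,"dy":0.0,"dz":-9.0,"twist":0.0},{"dx":0.0,"dy":0.0,"dz":-11.0,"twist":0.0},{"dx":0.0,"dy":0.0,"dz":-11.0,"twist":0.0}]'
python3 -c "
from h import *
print(delta([.637,.008,.182],-7.3))"
```

```text
time: 5.08
eef_pos: [0.4641, -0.1264, 0.1834]
tcp_rot: [0.751, 0.661, 0.001, 0.002]
contact_force: [1.0, 0.1, -0.0]
opening: 0.104
finger_force: 58.6
[[15.53, 15.43, 0.19], np.float64(-0.0)]
```

```bash
python3 -m pendant '[{"dx":2.5,"dy":2.5,"dz":0.0,"twist":0.0},{"dx":6.0,"dy":6.0,"dz":0.0,"twist":0.0},{"dx":9.5,"dy":9.5,"dz":0.0,"twist":0.0},{"dx":12.5,"dy":12.5,"dz":0.0,"twist":0.0},{"dx":14.5,"dy":14.5,"dz":0.0,"twist":0.0},{"dx":15.5,"dy":15.4,"dz":0.0,"twist":0.0},{"dx":15.5,"dy":15.4,"dz":0.0,"twist":0.0},{"dx":15.5,"dy":15.4,"dz":0.0,"twist":0.0}]'
python3 - <<'E'
from h import *
c=look('side');print(delta([.637,.008,.15],-7.3))
t=look('top')
a=cv2.resize(c['img'][110:200,245:345],None,fx=4,fy=4,interpolation=cv2.INTER_CUBIC)
b=cv2.resize(t['img'][90:180,180:280],None,fx=4,fy=4,interpolation=cv2.INTER_CUBIC)
cv2.imwrite('pics/hole.png',np.hstack([a,b])[:,:,::-1])
e=ctrl.get_state()['eef_pos'];print(e,proj(c,[e-[0,0,.0715],e,[.637,.008,.075]]))
E
```

```text
time: 6.08
eef_pos: [0.6348, 0.0076, 0.1809]
tcp_rot: [0.751, 0.66, -0.001, -0.0]
contact_force: [0.6, -0.0, -0.3]
opening: 0.103
finger_force: 58.6
[[0.08, 0.21, 3.11], np.float64(-0.1)]
[0.63493957 0.00745013 0.18129115] [[292.93734453 159.14728428]
 [293.51131306 133.28625131]
 [293.28270698 171.08826021]]
```

View pics/hole.png

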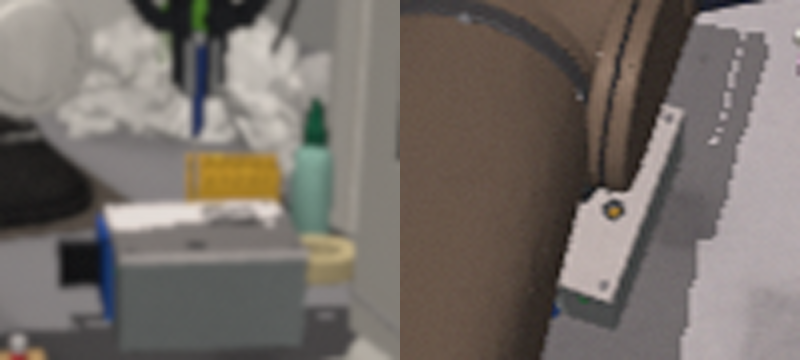

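The side crop shows the handle bottom at (197,133), directly above the hole at (196,245). The top crop shows the hole at (613,210). The blade is too faint to see, so I'll pick it out by differencing against the clean side image.

Run:
```python
from h import *
c=load('side');ref=cv2.imread('pics/side1.png')[:,:,::-1].astype(int)
d=np.abs(c['img'].astype(int)-ref).sum(2)
for r in range(118,172):
    w=d[r,283:304].copy();w[w<25]=0
    print(r,w.tolist(),round(float((w*np.arange(283,304)).sum()/max(w.sum(),1)),2))
t=load('top');e=np.array([.635,.0075,.181]);print(proj(t,[e-[0,0,.0715]]))
```

```text
118 [37, 80, 103, 120, 150, 197, 238, 276, 270, 183, 75, 90, 75, 101, 334, 462, 510, 508, 407, 238, 116] 295.24
119 [0, 0, 0, 25, 84, 197, 313, 371, 353, 271, 134, 57, 47, 170, 367, 438, 462, 481, 365, 157, 30] 295.33
120 [0, 0, 0, 0, 86, 242, 378, 403, 348, 287, 226, 152, 150, 273, 377, 377, 389, 433, 347, 139, 0] 294.87
121 [0, 0, 0, 0, 111, 298, 419, 405, 316, 265, 273, 273, 278, 334, 369, 338, 342, 385, 319, 130, 0] 294.55
122 [0, 0, 0, 0, 124, 318, 437, 401, 310, 264, 298, 341, 338, 349, 359, 330, 315, 331, 255, 101, 0] 294.26
123 [0, 0, 0, 0, 127, 321, 442, 406, 316, 269, 306, 351, 344, 338, 353, 325, 297, 259, 143, 48, 0] 293.86
124 [0, 0, 0, 0, 144, 343, 461, 414, 318, 266, 302, 344, 328, 330, 352, 330, 300, 225, 79, 0, 0] 293.55
125 [0, 0, 0, 0, 158, 363, 471, 414, 313, 258, 286, 330, 322, 319, 343, 335, 311, 232, 71, 0, 0] 293.5
126 [0, 0, 0, 0, 153, 354, 449, 375, 286, 246, 287, 331, 323, 311, 337, 327, 310, 246, 79, 0, 0] 293.61
127 [0, 0, 0, 0, 142, 332, 408, 313, 227, 221, 282, 341, 339, 315, 300, 289, 292, 249, 86, 0, 0] 293.73
128 [0, 0, 0, 0, 131, 317, 389, 287, 162,
[... 3124 characters left out ...]
75, 226, 241, 244, 245, 244, 241, 250, 241, 231, 233, 239, 253, 257, 257, 249] 294.34
167 [227, 243, 242, 241, 246, 265, 279, 284, 286, 284, 284, 285, 285, 283, 279, 278, 278, 279, 282, 278, 276] 293.29
168 [280, 283, 285, 286, 285, 287, 285, 288, 285, 285, 285, 287, 284, 284, 281, 282, 281, 283, 283, 285, 282] 292.99
169 [288, 289, 286, 288, 286, 284, 286, 286, 282, 277, 272, 272, 274, 277, 286, 284, 283, 284, 283, 283, 284] 292.96
170 [288, 286, 286, 287, 285, 287, 288, 283, 265, 230, 217, 216, 229, 259, 283, 284, 284, 285, 286, 282, 283] 292.95
171 [287, 284, 287, 285, 287, 286, 284, 278, 255, 210, 188, 189, 199, 242, 269, 273, 273, 276, 273, 274, 270] 292.84
[[232.37950422 137.24308183]]
```

```bash
python3 -m pendant '[{"dx":0.07,"dy":0.12,"dz":1.0,"twist":0.0},{"dx":0.07,"dy":0.12,"dz":2.2,"twist":0.0},{"dx":0.07,"dy":0.12,"dz":3.0,"twist":0.0},{"dx":0.07,"dy":0.12,"dz":3.0,"twist":0.0},{"dx":0.07,"dy":0.12,"dz":3.0,"twist":0.0}]'
python3 - <<'E'
from h import *
c=look('side');ref=cv2.imread('pics/side1.png')[:,:,::-1].astype(int)
d=np.abs(c['img'].astype(int)-ref).sum(2)
for r in range(150,175,1):
    print(r,d[r,285:303].tolist(), c['img'][r,286:302,0].tolist() if r>165 else '')
e=ctrl.get_state();print(e['eef_pos'],e['contact_force'],proj(c,[e['eef_pos']-[0,0,.0715]]))
t=look('top');a=cv2.resize(t['img'][120:160,212:262],None,fx=10,fy=10,interpolation=cv2.INTER_CUBIC)
b=cv2.resize(c['img'][145:185,270:320],None,fx=10,fy=10,interpolation=cv2.INTER_CUBIC)
cv2.imwrite('pics/near.png',cv2.resize(np.hstack([a,b])[:,:,::-1],(800,320)))
E
```

```text
time: 6.8
eef_pos: [0.6371, 0.0088, 0.1515]
tcp_rot: [0.751, 0.661, 0.0, 0.0]
contact_force: [-0.1, -0.1, -0.2]
opening: 0.103
finger_force: 58.6
150 [13, 18, 16, 15, 12, 14, 9, 77, 191, 254, 218, 108, 22, 8, 14, 13, 11, 12] 
151 [16, 13, 16, 12, 16, 15, 9, 77, 188, 247, 201, 89, 12, 12, 10, 13, 12, 13] 
152 [13, 13, 15, 14, 13, 12, 9, 77, 186, 241, 187, 76, 10, 14, 13, 12, 15, 14] 
153 [18, 14, 18, 11, 15, 12, 9, 60, 149, 205, 160, 66, 5, 13, 15, 13, 12, 11] 
154 [15, 16, 13, 16, 15, 15, 12, 28, 86, 130, 100, 38, 13, 10, 14, 12, 12, 15] 
155 [16, 15, 15, 17, 13, 13, 15, 8, 46, 74, 51, 11, 11, 11, 13, 12, 12, 11] 
156 [14, 11, 16, 13, 17, 17, 13, 13, 40, 57, 31, 10, 12, 13, 10, 15, 14, 15] 
157 [14, 16, 13, 16, 16, 14, 11, 11, 42, 59, 30, 12, 11, 12, 10, 13, 11, 14] 
158 [17, 15, 12, 13, 16, 12, 13, 13, 38, 54, 28, 12, 12, 13, 13, 15, 13, 13] 
159 [17, 16, 17, 16, 18, 17, 13, 7, 28, 41, 17, 8, 14, 11, 19, 17, 13, 17] 
160 [21, 19, 18, 20, 19, 16, 17, 1, 45, 89, 48, 4, 18, 17, 16, 18, 17, 21] 
161 [22, 21, 22, 24, 23, 21, 21, 1, 72, 128, 70, 2, 16, 16, 17, 21, 19, 23] 
162 [20, 21, 21
[... 1262 characters left out ...]
3, 273, 274] [123, 123, 122, 122, 120, 112, 98, 91, 90, 95, 108, 120, 123, 123, 123, 122]
172 [261, 258, 258, 253, 250, 247, 229, 208, 197, 198, 197, 208, 213, 216, 216, 215, 214, 215] [128, 127, 128, 128, 126, 123, 118, 113, 113, 116, 123, 130, 131, 131, 131, 131]
173 [160, 160, 154, 144, 131, 128, 120, 118, 114, 113, 112, 106, 102, 96, 98, 101, 103, 102] [143, 143, 145, 146, 145, 145, 143, 143, 143, 143, 145, 147, 148, 147, 146, 145]
174 [54, 52, 45, 34, 21, 20, 20, 17, 17, 16, 15, 16, 12, 10, 10, 10, 14, 13] [150, 151, 152, 154, 153, 152, 152, 152, 152, 152, 151, 152, 151, 148, 146, 144]
[0.63720781 0.00874092 0.15173037] [-1.27363907 -0.38701746  0.35791735] [[293.2895728  169.20576638]]
```

View pics/near.png

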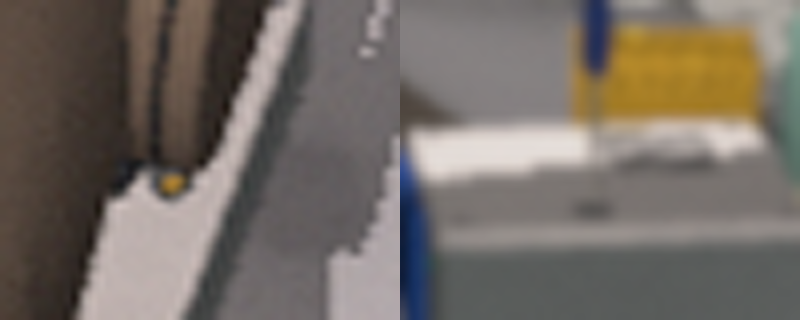

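The top crop shows the orange button through the hole at (171,182). In the side crop the blade is at about column 597, with the hole at (593,210). The blade is about 1 mm too far in +x, so I'll correct that and go down gently.

```bash
python3 -m pendant '[{"dx":-0.06,"dy":-0.1,"dz":0.2,"twist":0.0},{"dx":-0.06,"dy":-0.1,"dz":0.4,"twist":0.0},{"dx":-0.06,"dy":-0.1,"dz":0.5,"twist":0.0},{"dx":-0.06,"dy":-0.1,"dz":0.5,"twist":0.0}]'
for i in 1 2; do python3 -m pendant '[{"dx":0.0,"dy":0.0,"dz":0.1,"twist":0.0},{"dx":0.0,"dy":0.0,"dz":0.1,"twist":0.0}]' | grep -E 'pos|contact'; done
```

```text
time: 7.4
eef_pos: [0.6357, 0.0083, 0.1461]
tcp_rot: [0.751, 0.661, -0.0, -0.0]
contact_force: [0.2, 0.1, -0.1]
opening: 0.098
finger_force: 58.6
eef_pos: [0.6358, 0.0083, 0.1453]
contact_force: [0.4, 0.2, -0.8]
eef_pos: [0.6358, 0.0083, 0.1442]
contact_force: [-0.6, 0.3, -1.3]
```

```bash
python3 -m pendant '[{"dx":0.0,"dy":0.0,"dz":0.1,"twist":0.0},{"dx":0.0,"dy":0.0,"dz":0.1,"twist":0.0}]' | grep -E 'pos|contact'; python3 -m pendant '[{"dx":0.0,"dy":0.0,"dz":0.1,"twist":0.0},{"dx":0.0,"dy":0.0,"dz":0.1,"twist":0.0}]' | grep -E 'pos|contact'
```

```text
eef_pos: [0.6357, 0.0083, 0.1432]
contact_force: [0.3, 0.1, 0.1]
eef_pos: [0.6357, 0.0083, 0.1422]
contact_force: [-0.3, 0.9, 0.8]
```

```bash
python3 -m pendant '[{"dx":0.0,"dy":0.0,"dz":0.1,"twist":0.0},{"dx":0.0,"dy":0.0,"dz":0.1,"twist":0.0}]' | grep -E 'pos|contact'; python3 -m pendant '[{"dx":0.0,"dy":0.0,"dz":0.1,"twist":0.0},{"dx":0.0,"dy":0.0,"dz":0.1,"twist":0.0}]' | grep -E 'pos|contact'
```

```text
eef_pos: [0.6357, 0.0083, 0.1412]
contact_force: [0.7, 0.4, -1.2]
eef_pos: [0.6357, 0.0083, 0.1402]
contact_force: [-0.2, 0.9, -0.2]
```

```bash
for i in 1 2 3; do python3 -m pendant '[{"dx":0.0,"dy":0.0,"dz":0.1,"twist":0.0},{"dx":0.0,"dy":0.0,"dz":0.1,"twist":0.0}]' | grep -E 'pos|contact';done; python3 -c "
from h import *
for i in range(1): print(ctrl.get_state()['contact_force'])"
```

```text
eef_pos: [0.6357, 0.0083, 0.1392]
contact_force: [0.6, 0.5, -0.2]
eef_pos: [0.6358, 0.0083, 0.1382]
contact_force: [-0.8, 0.2, -0.5]
eef_pos: [0.6357, 0.0083, 0.1372]
contact_force: [-0.8, -0.3, 0.9]
[-0.75302336 -0.34803094  0.87473271]
```

Depth is about 9 mm and the blade is through the plate. I'll use 2 mm steps now.

```bash
python3 -m pendant '[{"dx":0.0,"dy":0.0,"dz":0.1,"twist":0.0},{"dx":0.0,"dy":0.0,"dz":0.2,"twist":0.0},{"dx":0.0,"dy":0.0,"dz":0.2,"twist":0.0}]' | grep -E 'pos|contact'
```

```text
eef_pos: [0.6357, 0.0083, 0.1352]
contact_force: [0.4, 0.3, 0.1]
```

```bash
python3 -m pendant '[{"dx":0.0,"dy":0.0,"dz":0.1,"twist":0.0},{"dx":0.0,"dy":0.0,"dz":0.2,"twist":0.0},{"dx":0.0,"dy":0.0,"dz":0.2,"twist":0.0}]' | grep -E 'pos|contact'
```

```text
eef_pos: [0.6357, 0.0083, 0.1332]
contact_force: [0.6, 0.5, -1.1]
```

```bash
python3 -m pendant '[{"dx":0.0,"dy":0.0,"dz":0.1,"twist":0.0},{"dx":0.0,"dy":0.0,"dz":0.2,"twist":0.0},{"dx":0.0,"dy":0.0,"dz":0.2,"twist":0.0}]' | grep -E 'pos|contact'
```

```text
eef_pos: [0.6357, 0.0083, 0.1311]
contact_force: [0.5, 0.6, -0.0]
```

```bash
python3 -m pendant '[{"dx":0.0,"dy":0.0,"dz":0.1,"twist":0.0},{"dx":0.0,"dy":0.0,"dz":0.2,"twist":0.0},{"dx":0.0,"dy":0.0,"dz":0.2,"twist":0.0}]' | grep -E 'pos|contact'
```

```text
eef_pos: [0.6357, 0.0083, 0.1292]
contact_force: [-0.2, 0.5, -0.1]
```

```bash
python3 -m pendant '[{"dx":0.0,"dy":0.0,"dz":0.1,"twist":0.0},{"dx":0.0,"dy":0.0,"dz":0.1,"twist":0.0}]' | grep -E 'pos|contact'
```

```text
eef_pos: [0.6358, 0.0083, 0.1282]
contact_force: [0.1, -0.5, -0.0]
```

```bash
python3 -m pendant '[{"dx":0.0,"dy":0.0,"dz":0.1,"twist":0.0},{"dx":0.0,"dy":0.0,"dz":0.2,"twist":0.0},{"dx":0.0,"dy":0.0,"dz":0.2,"twist":0.0}]' | grep -E 'pos|contact'
```

```text
eef_pos: [0.6357, 0.0083, 0.1262]
contact_force: [-0.0, -0.0, -0.3]
```

```bash
python3 -m pendant '[{"dx":0.0,"dy":0.0,"dz":0.1,"twist":0.0},{"dx":0.0,"dy":0.0,"dz":0.2,"twist":0.0},{"dx":0.0,"dy":0.0,"dz":0.2,"twist":0.0}]' | grep -E 'pos|contact'
```

```text
eef_pos: [0.6357, 0.0083, 0.1241]
contact_force: [0.4, 0.2, -0.5]
```

```bash
python3 -m pendant '[{"dx":0.0,"dy":0.0,"dz":0.1,"twist":0.0},{"dx":0.0,"dy":0.0,"dz":0.2,"twist":0.0},{"dx":0.0,"dy":0.0,"dz":0.2,"twist":0.0}]' | grep -E 'pos|contact'
```

```text
eef_pos: [0.6357, 0.0083, 0.1222]
contact_force: [-0.2, 0.1, 0.1]
```

```bash
python3 -m pendant '[{"dx":0.0,"dy":0.0,"dz":0.1,"twist":0.0},{"dx":0.0,"dy":0.0,"dz":0.2,"twist":0.0},{"dx":0.0,"dy":0.0,"dz":0.2,"twist":0.0}]' | grep -E 'pos|contact'
```

```text
eef_pos: [0.6363, 0.0082, 0.1214]
contact_force: [-1.6, 0.9, 5.1]
```

```bash
python3 -m pendant '[{"dx":0.0,"dy":0.0,"dz":0.1,"twist":0.0},{"dx":0.0,"dy":0.0,"dz":0.1,"twist":0.0},{"dx":0.0,"dy":0.0,"dz":0.1,"twist":0.0}]' | grep -E 'pos|contact'; python3 -c "
from h import *
c=look('side');ref=cv2.imread('pics/side1.png')[:,:,::-1].astype(int)
d=np.abs(c['img'].astype(int)-ref).sum(2);print(d[150:195,245:275].max(1)); print(ctrl.get_state()['contact_force'])"
```

```text
eef_pos: [0.6363, 0.0082, 0.1204]
contact_force: [-1.2, 0.2, 5.2]
[ 20  18  18  19  20  20  19  14  14  11  15  21  27  24  26  24  13 106
 228 254 241 220 191 132  62  27  20  23  26  26  36  98  95  45  59 112
 173 191 191 185 174 156 151 167 169]
[-1.19303591  0.38679821  5.61707388]
```

```bash
python3 -m pendant '[{"dx":0.0,"dy":0.0,"dz":0.1,"twist":0.0},{"dx":0.0,"dy":0.0,"dz":0.1,"twist":0.0}]' | grep -E 'pos|contact'; python3 -c "
from h import *
c=look('side');print(ctrl.get_state()['contact_force']);print(c['img'][176,250:275].tolist())"
```

```text
eef_pos: [0.6363, 0.0082, 0.1194]
contact_force: [-1.4, -0.3, 5.6]
[-1.08099149 -0.0800939   6.01157972]
[[134, 129, 130], [134, 129, 130], [134, 130, 130], [135, 131, 130], [134, 129, 130], [134, 130, 130], [134, 130, 130], [134, 130, 131], [127, 123, 123], [96, 93, 94], [49, 47, 48], [20, 19, 20], [17, 17, 18], [19, 18, 19], [16, 18, 17], [19, 19, 20], [17, 17, 18], [20, 21, 21], [17, 18, 21], [16, 20, 33], [15, 31, 62], [19, 46, 91], [33, 57, 101], [54, 67, 88], [82, 86, 86]]
```

```bash
cat > chk.py <<'E'
from h import *
c=look('side');r=c['img'][176,225:275,0].astype(int);print('edge',225+int(np.argmax(r<75)),ctrl.get_state()['contact_force'].round(1))
E
python3 -m pendant '[{"dx":0.0,"dy":0.0,"dz":0.1,"twist":0.0},{"dx":0.0,"dy":0.0,"dz":0.1,"twist":0.0}]' | grep -E 'pos|contact'; python3 chk.py
```

```text
eef_pos: [0.6363, 0.0081, 0.1185]
contact_force: [-1.3, -0.5, 6.5]
edge 260 [-0.4  0.5  6.3]
```

```bash
python3 -m pendant '[{"dx":0.0,"dy":0.0,"dz":0.05,"twist":0.0},{"dx":0.0,"dy":0.0,"dz":0.1,"twist":0.0},{"dx":0.0,"dy":0.0,"dz":0.1,"twist":0.0}]' | grep -E 'pos|contact'; python3 chk.py
```

```text
eef_pos: [0.6364, 0.0081, 0.1177]
contact_force: [-1.5, 0.8, 6.4]
edge 260 [-1.5  0.2  6. ]
```

```bash
python3 -m pendant '[{"dx":0.0,"dy":0.0,"dz":0.05,"twist":0.0},{"dx":0.0,"dy":0.0,"dz":0.1,"twist":0.0},{"dx":0.0,"dy":0.0,"dz":0.1,"twist":0.0}]' | grep -E 'pos|contact'; python3 chk.py
```

```text
eef_pos: [0.6364, 0.0081, 0.1163]
contact_force: [-0.9, -0.6, 5.0]
edge 250 [-0.5  0.2  4.8]
```

```bash
python3 -m pendant '[{"dx":0.0,"dy":0.0,"dz":0.0,"twist":0.0},{"dx":0.0,"dy":0.0,"dz":0.0,"twist":0.0}]' | grep -E 'time|pos|contact'; python3 chk.py
```

```text
time: 15.02
eef_pos: [0.6362, 0.0082, 0.1158]
contact_force: [0.6, -0.1, 5.1]
edge 249 [0.2 0.2 4.8]
```

The drawer sprang out about 30 mm while the blade was pressing. Now I'll withdraw and go back to the stand.

```bash
python3 -m pendant '[{"dx":0.0,"dy":0.0,"dz":-0.5,"twist":0.0},{"dx":0.0,"dy":0.0,"dz":-2.0,"twist":0.0},{"dx":0.0,"dy":0.0,"dz":-4.5,"twist":0.0},{"dx":0.0,"dy":0.0,"dz":-7.0,"twist":0.0},{"dx":0.0,"dy":0.0,"dz":-7.0,"twist":0.0}]'
python3 -c "
from h import *
print(delta([.4633,-.126,.185],-7.3))"
```

```text
time: 15.7
eef_pos: [0.6371, 0.0082, 0.188]
tcp_rot: [0.751, 0.661, 0.002, 0.002]
contact_force: [0.3, -0.5, 0.3]
opening: 0.101
finger_force: 58.7
[[-15.52, -15.53, 0.22], np.float64(-0.0)]
```

```bash
python3 -m pendant '[{"dx":-2.5,"dy":-2.5,"dz":0.0,"twist":0.0},{"dx":-6.0,"dy":-6.0,"dz":0.0,"twist":0.0},{"dx":-9.5,"dy":-9.5,"dz":0.0,"twist":0.0},{"dx":-12.5,"dy":-12.5,"dz":0.0,"twist":0.0},{"dx":-14.5,"dy":-14.5,"dz":0.0,"twist":0.0},{"dx":-15.5,"dy":-15.4,"dz":0.0,"twist":0.0},{"dx":-15.5,"dy":-15.4,"dz":0.0,"twist":0.0},{"dx":-15.5,"dy":-15.4,"dz":0.0,"twist":0.0},{"dx":-15.5,"dy":-15.4,"dz":0.0,"twist":0.0},{"dx":-15.5,"dy":-15.4,"dz":0.0,"twist":0.0}]'
python3 - <<'E'
from h import *
c=look('side');e=ctrl.get_state()['eef_pos'];print(e,delta([.4633,-.126,.14],-7.3))
ref=cv2.imread('pics/side1.png')[:,:,::-1].astype(int)
d=np.abs(c['img'].astype(int)-ref).sum(2);p=proj(c,[e-[0,0,.0715],e-[0,0,.03]]);print(p)
k=int(p[0,0])-8
for r in range(int(p[0,1])-12,int(p[0,1])+4): print(r,k,d[r,k:k+17].tolist())
E
```

```text
time: 16.95
eef_pos: [0.4637, -0.1255, 0.1853]
tcp_rot: [0.75, 0.661, 0.0, -0.0]
contact_force: [0.5, 1.2, -0.7]
opening: 0.099
finger_force: 58.7
[ 0.46364796 -0.12553544  0.18527776] [[-0.05, -0.03, 4.53], np.float64(0.0)]
[[245.37137267 181.07040978]
 [244.84684842 163.4821487 ]]
169 237 [10, 10, 7, 9, 9, 8, 12, 28, 70, 66, 17, 14, 31, 33, 21, 24, 40]
170 237 [11, 9, 9, 7, 10, 9, 12, 20, 33, 25, 8, 53, 108, 123, 113, 115, 131]
171 237 [10, 13, 9, 11, 12, 12, 14, 11, 9, 3, 18, 81, 177, 231, 233, 227, 237]
172 237 [10, 12, 12, 8, 7, 10, 13, 13, 6, 12, 24, 94, 205, 282, 298, 296, 295]
173 237 [10, 15, 12, 11, 11, 15, 13, 11, 3, 23, 35, 93, 210, 295, 308, 312, 315]
174 237 [12, 14, 13, 12, 14, 13, 16, 8, 6, 21, 39, 94, 214, 302, 323, 317, 321]
175 237 [13, 13, 12, 11, 12, 12, 12, 14, 9, 14, 36, 96, 215, 299, 324, 322, 320]
176 237 [12, 12, 14, 14, 12, 13, 13, 12, 7, 10, 33, 93, 215, 309, 326, 322, 319]
177 237 [13, 11, 12, 13, 9, 10, 10, 12, 7, 14, 31, 92, 207, 300, 326, 323, 319]
178 237 [13, 13, 13, 14, 12, 12, 10, 8, 5, 22, 31, 83, 200, 299, 321, 329, 319]
179 237 [14, 12, 12, 11, 13, 13, 12, 9, 12, 30, 33, 80, 186, 287, 323, 319, 324]
180 237 [13, 13, 11, 14, 13, 16, 14, 2, 40, 64, 62, 87, 183, 280, 310, 301, 301]
181 237 [9, 14, 12, 13, 13, 11, 3, 15, 78, 114, 94, 89, 148, 213, 213, 207, 205]
182 237 [12, 10, 9, 10, 10, 15, 7, 14, 69, 103, 74, 40, 61, 90, 80, 74, 74]
183 237 [13, 15, 15, 10, 15, 9, 13, 4, 30, 48, 18, 20, 11, 11, 7, 4, 2]
184 237 [10, 9, 10, 12, 12, 12, 14, 27, 23, 16, 40, 52, 31, 14, 12, 13, 12]
```

```bash
python3 -m pendant '[{"dx":-0.05,"dy":-0.03,"dz":1.5,"twist":0.0},{"dx":-0.05,"dy":-0.03,"dz":3.5,"twist":0.0},{"dx":-0.05,"dy":-0.03,"dz":5.0,"twist":0.0},{"dx":-0.05,"dy":-0.03,"dz":6.5,"twist":0.0},{"dx":-0.05,"dy":-0.03,"dz":7.0,"twist":0.0},{"dx":-0.05,"dy":-0.03,"dz":7.0,"twist":0.0}]'
python3 -m pendant '[{"dx":0.0,"dy":0.0,"dz":0.5,"twist":0.0},{"dx":0.0,"dy":0.0,"dz":1.2,"twist":0.0},{"dx":0.0,"dy":0.0,"dz":1.8,"twist":0.0},{"dx":0.0,"dy":0.0,"dz":2.4,"twist":0.0},{"dx":0.0,"dy":0.0,"dz":2.4,"twist":0.0}]'
```

```text
time: 17.75
eef_pos: [0.4629, -0.1263, 0.115]
tcp_rot: [0.751, 0.661, -0.0, -0.0]
contact_force: [0.2, 0.2, -1.4]
opening: 0.103
finger_force: 58.7
time: 18.38
eef_pos: [0.4625, -0.1261, 0.0906]
tcp_rot: [0.751, 0.661, -0.0, -0.001]
contact_force: [-0.2, 0.4, 0.2]
opening: 0.101
finger_force: 58.7
```

```bash
python3 -m pendant '[{"dx":0.0,"dy":0.05,"dz":0.4,"twist":0.0},{"dx":0.0,"dy":0.05,"dz":0.8,"twist":0.0},{"dx":0.0,"dy":0.05,"dz":1.2,"twist":0.0},{"dx":0.0,"dy":0.05,"dz":1.2,"twist":0.0}]'
python3 -m pendant '[{"dx":0.0,"dy":0.0,"dz":0.3,"twist":0.0},{"dx":0.0,"dy":0.0,"dz":0.6,"twist":0.0},{"dx":0.0,"dy":0.0,"dz":0.6,"twist":0.0}]'
```

```text
time: 18.88
eef_pos: [0.4632, -0.1262, 0.0789]
tcp_rot: [0.751, 0.661, -0.0, -0.0]
contact_force: [0.4, -0.3, 0.2]
opening: 0.102
finger_force: 58.7
time: 19.25
eef_pos: [0.4632, -0.1263, 0.073]
tcp_rot: [0.751, 0.661, -0.0, -0.0]
contact_force: [0.1, 1.0, 0.6]
opening: 0.106
finger_force: 58.7
```

```bash
python3 -m pendant '[{"dx":0.0,"dy":0.0,"dz":0.05,"twist":0.0},{"dx":0.0,"dy":0.0,"dz":0.1,"twist":0.0},{"dx":0.0,"dy":0.0,"dz":0.1,"twist":0.0}]' | grep -E 'pos|contact'
python3 -m pendant '[{"dx":0.0,"dy":0.0,"dz":0.0,"twist":0.0},{"dx":0.0,"dy":0.0,"dz":0.0,"twist":0.0},{"dx":0.0,"dy":0.0,"dz":0.0,"twist":0.0},{"dx":0.0,"dy":0.0,"dz":0.0,"twist":0.0},{"dx":0.0,"dy":0.0,"dz":0.0,"twist":0.0},{"dx":0.0,"dy":0.0,"dz":0.0,"twist":0.0}]' 100
python3 -m pendant '[{"dx":0.0,"dy":0.0,"dz":-2.0,"twist":0.0},{"dx":0.0,"dy":0.0,"dz":-6.0,"twist":0.0},{"dx":0.0,"dy":0.0,"dz":-10.0,"twist":0.0},{"dx":0.0,"dy":0.0,"dz":-12.0,"twist":0.0},{"dx":0.0,"dy":0.0,"dz":-12.0,"twist":0.0}]'
python3 - <<'E'
from h import *
c=look('side');a=cv2.resize(c['img'][130:220,200:320],None,fx=6,fy=6,interpolation=cv2.INTER_CUBIC)
cv2.imwrite('pics/back.png',a[:,:,::-1])
E
```

```text
eef_pos: [0.4635, -0.1264, 0.0724]
contact_force: [-0.5, 0.6, -0.2]
time: 20.38
eef_pos: [0.4635, -0.1264, 0.0723]
tcp_rot: [0.751, 0.661, 0.0, 0.0]
contact_force: [-0.3, -0.2, -0.0]
opening: 0.997
finger_force: 0.0
time: 21.0
eef_pos: [0.4646, -0.1269, 0.1943]
tcp_rot: [0.751, 0.661, 0.001, 0.002]
contact_force: [-0.0, -0.2, -0.1]
opening: 1.003
finger_force: 0.0
```

View pics/back.png

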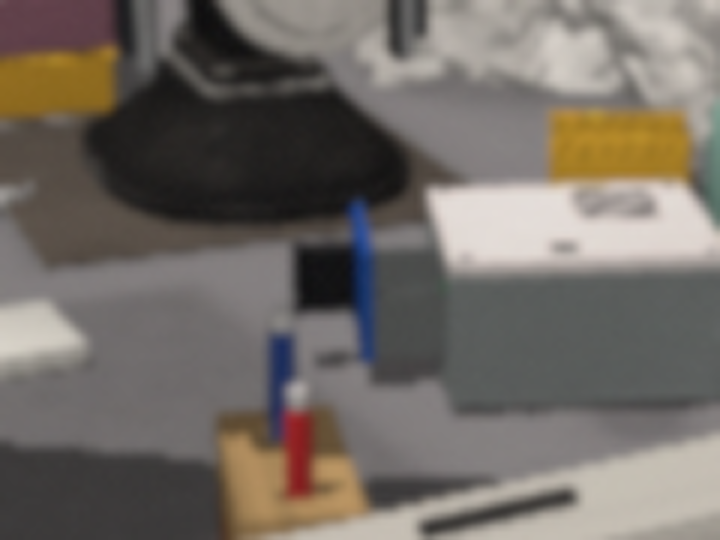

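Run:
```python
from h import *
c=look('side')['img'].astype(int);ref=cv2.imread('pics/side1.png')[:,:,::-1].astype(int)
for r in range(177,206):
    print(r,ref[r,243:251,0].tolist(),ref[r,243:251,2].tolist(),'|',c[r,243:251,0].tolist(),c[r,243:251,2].tolist())
```

```text
177 [128, 127, 127, 127, 127, 127, 127, 127] [124, 124, 124, 124, 124, 124, 123, 124] | [132, 132, 132, 132, 125, 99, 57, 24] [129, 128, 128, 129, 122, 97, 56, 25]
178 [127, 127, 127, 127, 128, 127, 128, 128] [124, 124, 124, 124, 124, 124, 125, 125] | [132, 133, 133, 132, 126, 101, 61, 28] [128, 129, 129, 128, 122, 99, 60, 29]
179 [126, 126, 128, 130, 130, 129, 128, 128] [123, 123, 125, 127, 126, 125, 124, 124] | [132, 131, 131, 130, 124, 103, 65, 30] [127, 128, 127, 126, 121, 100, 64, 30]
180 [126, 130, 140, 145, 142, 133, 128, 128] [122, 126, 135, 140, 137, 128, 124, 124] | [131, 130, 128, 126, 121, 100, 65, 33] [126, 126, 124, 122, 117, 97, 63, 32]
181 [128, 135, 155, 166, 157, 137, 126, 127] [124, 132, 149, 160, 151, 132, 122, 123] | [130, 128, 124, 122, 118, 99, 70, 52] [125, 124, 121, 118, 114, 95, 68, 51]
182 [126, 135, 154, 165, 153, 132, 122, 126] [122, 130, 148, 158, 147, 127, 119, 122] | [128, 125, 125, 128, 125, 111, 95, 94] [123, 121, 121, 123, 121, 107, 92, 91]
183 [123, 127, 138, 146, 135, 120, 118, 125] [119, 123, 134, 141, 132, 117, 115, 122] | [126, 124, 126, 134, 1
[... 2743 characters left out ...]
1, 87, 68, 44, 33, 31] | [97, 87, 64, 72, 115, 141, 144, 132] [57, 68, 79, 84, 67, 45, 36, 33]
202 [146, 117, 82, 85, 118, 136, 137, 128] [82, 84, 87, 86, 68, 43, 33, 33] | [96, 87, 68, 76, 117, 142, 142, 132] [56, 66, 78, 80, 66, 46, 34, 33]
203 [149, 128, 116, 124, 135, 140, 137, 129] [83, 83, 86, 85, 68, 43, 33, 33] | [93, 87, 78, 88, 121, 142, 141, 132] [52, 59, 68, 69, 58, 42, 34, 33]
204 [159, 149, 148, 152, 149, 143, 135, 129] [86, 85, 87, 85, 67, 44, 32, 33] | [106, 101, 101, 109, 130, 141, 140, 131] [57, 58, 61, 61, 53, 39, 34, 31]
205 [164, 160, 160, 161, 152, 141, 135, 128] [88, 86, 87, 84, 67, 43, 32, 33] | [142, 139, 138, 141, 144, 144, 140, 130] [76, 75, 74, 73, 60, 41, 33, 32]
```

The blue driver is back: its handle edge is at row 185, the same as at the start, and red hasn't moved. The drawer is partly out, with the pull at crop (325,275). Next I'll locate the pull from the top camera.

Run:
```python
from h import *
t=look('top');g=t['img'].max(2)
uv=np.argwhere(g[140:215,170:240]<45)[:,::-1]+[170,140]
n,lab,st,ce=cv2.connectedComponentsWithStats((g<50).astype(np.uint8)[140:215,170:240]);print(st.tolist(),ce.round(1).tolist())
a=np.radians(-14);ux=np.array([np.cos(a),np.sin(a)]);uy=np.array([-ux[1],ux[0]]);C=np.array([.6553,.0449])
P=cloud(t,uv);k=(P[:,2]>.05)&(P[:,2]<.07);Q=P[k]
q=(Q[:,:2]-C)@np.c_[ux,uy]; print(k.sum(),Q[:,2].mean(),np.percentile(q,[3,50,97],axis=0).round(4).tolist())
for u0,u1 in[(-.14,-.125),(-.125,-.115),(-.115,-.105),(-.105,-.095)]:
    m=(q[:,0]>u0)&(q[:,0]<u1);print(u0,m.sum(),np.percentile(q[m,1],[3,50,97]).round(4) if m.any() else '')
cv2.imwrite('pics/pull.png',cv2.resize(t['img'][120:220,165:285],None,fx=6,fy=6,interpolation=cv2.INTER_CUBIC)[:,:,::-1])
```

```text
[[0, 0, 70, 75, 5152], [25, 14, 1, 1, 1], [35, 17, 4, 2, 4], [48, 22, 1, 1, 1], [37, 25, 2, 6, 6], [21, 31, 11, 15, 78], [68, 61, 2, 2, 2], [66, 65, 1, 1, 1], [64, 68, 1, 1, 1], [63, 70, 1, 1, 1], [61, 72, 2, 3, 3]] [[34.6, 37.0], [25.0, 14.0], [36.5, 17.8], [48.0, 22.0], [37.7, 27.5], [26.6, 38.2], [68.5, 61.5], [66.0, 65.0], [64.0, 68.0], [63.0, 70.0], [61.3, 73.0]]
32 0.05882187747418825 [[-0.1348, 0.0084], [-0.1252, 0.0127], [-0.1054, 0.0217]]
-0.14 16 [0.0079 0.0148 0.0225]
-0.125 8 [0.0099 0.0111 0.0195]
-0.115 7 [0.0101 0.0112 0.0191]
-0.105 1 [0.0187 0.0187 0.0187]
```

View pics/pull.png

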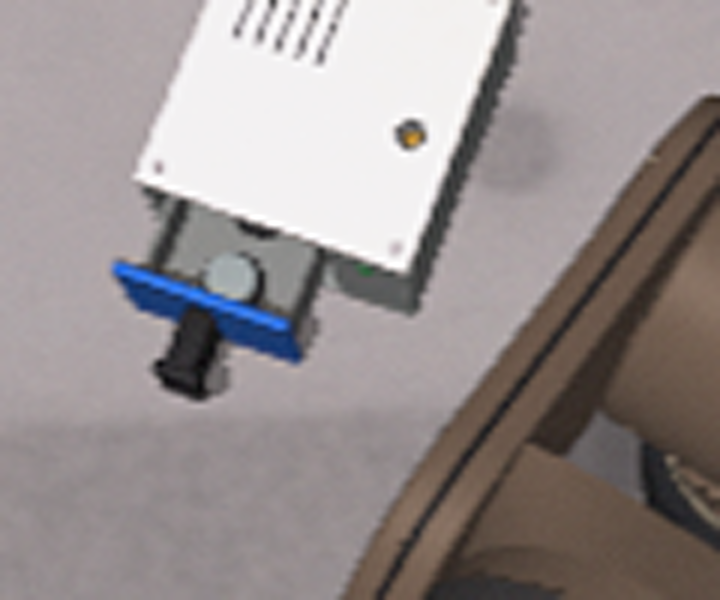

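The pull, at crop (190,360), is centred at about own x = -0.119, y = +0.015, so the drawer is about 37 mm open.

```bash
python3 -c "
from h import *
print(delta([.5386,.0895,.14],76))"
```

```text
[[22.34, 4.8, 5.09], np.float64(-83.3)]
```

```bash
python3 -m pendant '[{"dx":2.0,"dy":0.4,"dz":0.0,"twist":-9.0},{"dx":5.0,"dy":1.0,"dz":0.0,"twist":-18.0},{"dx":8.5,"dy":1.8,"dz":0.0,"twist":-27.0},{"dx":12.0,"dy":2.6,"dz":0.0,"twist":-36.0},{"dx":15.5,"dy":3.4,"dz":1.0,"twist":-45.0},{"dx":19.0,"dy":4.2,"dz":2.5,"twist":-55.0},{"dx":21.5,"dy":4.7,"dz":4.0,"twist":-65.0},{"dx":22.3,"dy":4.8,"dz":5.0,"twist":-75.0},{"dx":22.3,"dy":4.8,"dz":5.0,"twist":-83.3},{"dx":22.3,"dy":4.8,"dz":5.0,"twist":-83.3}]'
python3 -c "
from h import *
print(delta([.5386,.0895,.031],76))"
```

```text
time: 22.4
eef_pos: [0.5383, 0.0889, 0.1403]
tcp_rot: [0.123, 0.992, -0.0, -0.002]
contact_force: [0.5, -0.5, 0.2]
opening: 1.002
finger_force: 0.0
[[-0.05, 0.08, 10.93], np.float64(-0.1)]
```

```bash
python3 -m pendant '[{"dx":0.0,"dy":0.08,"dz":3.0,"twist":0.0},{"dx":0.0,"dy":0.08,"dz":6.0,"twist":0.0},{"dx":0.0,"dy":0.08,"dz":8.0,"twist":0.0},{"dx":0.0,"dy":0.08,"dz":9.5,"twist":0.0},{"dx":0.0,"dy":0.08,"dz":10.7,"twist":0.0},{"dx":0.0,"dy":0.08,"dz":10.7,"twist":0.0}]'
python3 -m pendant '[{"dx":0.0,"dy":0.0,"dz":0.0,"twist":0.0},{"dx":0.0,"dy":0.0,"dz":0.0,"twist":0.0},{"dx":0.0,"dy":0.0,"dz":0.0,"twist":0.0},{"dx":0.0,"dy":0.0,"dz":0.0,"twist":0.0},{"dx":0.0,"dy":0.0,"dz":0.0,"twist":0.0},{"dx":0.0,"dy":0.0,"dz":0.0,"twist":0.0},{"dx":0.0,"dy":0.0,"dz":0.0,"twist":0.0},{"dx":0.0,"dy":0.0,"dz":0.0,"twist":0.0}]' 0 30
python3 -c "
from h import *
print(delta([.4920,.1011,.033]))"
```

```text
time: 23.15
eef_pos: [0.5391, 0.0894, 0.0344]
tcp_rot: [0.122, 0.992, -0.0, -0.001]
contact_force: [-0.9, 0.3, 0.6]
opening: 0.998
finger_force: 0.0
time: 24.15
eef_pos: [0.5405, 0.0909, 0.0361]
tcp_rot: [0.123, 0.992, 0.002, 0.001]
contact_force: [0.9, 5.1, 0.3]
opening: 0.223
finger_force: 32.2
[[4.95, -0.19, 0.3]]
```

```bash
python3 -m pendant '[{"dx":0.5,"dy":0.0,"dz":0.0,"twist":0.0},{"dx":1.2,"dy":0.0,"dz":0.0,"twist":0.0},{"dx":2.0,"dy":0.0,"dz":0.0,"twist":0.0},{"dx":2.8,"dy":0.0,"dz":0.0,"twist":0.0},{"dx":3.6,"dy":0.0,"dz":0.0,"twist":0.0},{"dx":4.3,"dy":0.0,"dz":0.0,"twist":0.0},{"dx":4.8,"dy":0.0,"dz":0.0,"twist":0.0},{"dx":4.8,"dy":0.0,"dz":0.0,"twist":0.0}]'
python3 -m pendant '[{"dx":0.2,"dy":0.0,"dz":0.0,"twist":0.0},{"dx":0.3,"dy":0.0,"dz":0.0,"twist":0.0},{"dx":0.3,"dy":0.0,"dz":0.0,"twist":0.0}]'; python3 -c "
from h import *
look('side','pulled.png')"
```

```text
time: 25.15
eef_pos: [0.4936, 0.1026, 0.036]
tcp_rot: [0.123, 0.992, 0.002, 0.001]
contact_force: [0.8, 5.8, 1.3]
opening: 0.222
finger_force: 32.2
time: 25.52
eef_pos: [0.4913, 0.1031, 0.0361]
tcp_rot: [0.123, 0.992, 0.002, 0.002]
contact_force: [2.0, 4.5, 0.3]
opening: 0.224
finger_force: 32.1
```

```bash
python3 -m pendant '[{"dx":0.2,"dy":0.0,"dz":0.0,"twist":0.0},{"dx":0.4,"dy":0.0,"dz":0.0,"twist":0.0},{"dx":0.4,"dy":0.0,"dz":0.0,"twist":0.0}]' | grep -E 'pos|contact'
```

```text
eef_pos: [0.4891, 0.1037, 0.0362]
contact_force: [6.3, 3.6, -3.7]
```

The force has risen, so the drawer is at its stop. I'll release, lift and verify.

```bash
python3 -m pendant '[{"dx":0.0,"dy":0.0,"dz":0.0,"twist":0.0},{"dx":0.0,"dy":0.0,"dz":0.0,"twist":0.0},{"dx":0.0,"dy":0.0,"dz":0.0,"twist":0.0},{"dx":0.0,"dy":0.0,"dz":0.0,"twist":0.0},{"dx":0.0,"dy":0.0,"dz":0.0,"twist":0.0},{"dx":0.0,"dy":0.0,"dz":0.0,"twist":0.0}]' 100
python3 -m pendant '[{"dx":0.0,"dy":0.0,"dz":-3.0,"twist":0.0},{"dx":0.0,"dy":0.0,"dz":-7.0,"twist":0.0},{"dx":0.0,"dy":0.0,"dz":-12.0,"twist":0.0},{"dx":0.0,"dy":0.0,"dz":-17.0,"twist":0.0},{"dx":0.0,"dy":0.0,"dz":-17.0,"twist":0.0},{"dx":0.0,"dy":0.0,"dz":-17.0,"twist":0.0}]'
python3 - <<'E'
from h import *
c=look('side');a=cv2.resize(c['img'][130:220,200:320],None,fx=6,fy=6,interpolation=cv2.INTER_CUBIC)
cv2.imwrite('pics/end.png',a[:,:,::-1])
E
```

```text
time: 26.7
eef_pos: [0.4863, 0.1028, 0.0353]
tcp_rot: [0.122, 0.993, -0.0, -0.0]
contact_force: [-0.2, -0.4, -0.5]
opening: 0.998
finger_force: 0.0
time: 27.45
eef_pos: [0.4859, 0.1028, 0.2048]
tcp_rot: [0.122, 0.993, -0.0, -0.0]
contact_force: [0.0, 0.4, 0.2]
opening: 0.998
finger_force: 0.0
```

View pics/end.png

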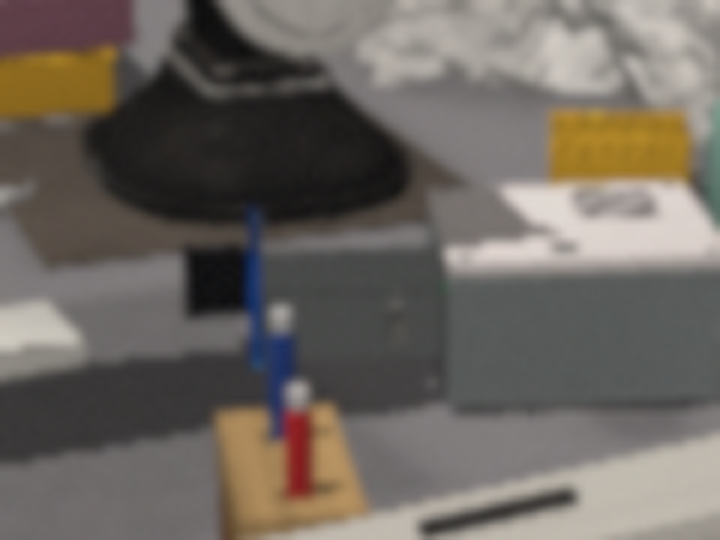

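The drawer is at its stop, with the pull at (215,280). The blue driver at (280,370) and the red at (298,440) stand as they did at the start, and the arm is clear.

```bash
python3 -c "
from plant import ctrl
print(ctrl.sign_off())"
```

```text
the job is handed in; nothing more can be done
None
```

I tripped the latch at about 6 N, stood the blue screwdriver back upright in its own well, pulled the drawer to its stop, left the red one undisturbed, and handed the job in at about 27.5 s; the sign-off returned no verdict.

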